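Plug a test gauge onto a tilted test nipple and hold its valve open

TASK

Take the plug-on pressure gauge out of its stand and fit its square socket onto the tilted square test nipple of the manifold block, turned so that the squares match. Press it on squarely along the nipple until it snaps and its mouth sits fully home on the nipple's collar, and finish while still gripping it and holding it pressed home against the valve spring; do not let go. Leave the bottle, the beaker and the spanner where they are.

Things in the scene. Friction and masses are not known exactly. Their poses are not given: they have to be found in the camera images.
- gauge: plug-on pressure gauge, a 30 x 30 mm square bar 115 mm tall, 0.3 kg, upright in the stand. Origin: centre of its underside, the socket mouth; z up the bar. Square socket from below, 18 mm wide, edges along x and y, flared to 24 mm in the first 3 mm, groove for the detent balls 6 to 20 mm up, ceiling 34 mm up. Fits the nipple in any of four quarter turns
- gauge_grip (a point): middle of the gauge's black ridged grip, on its axis 90 mm above the mouth; the grip is 30 mm across both pairs of flats and runs from 68 to 115 mm above the mouth
- gauge_dial (a point): centre of the round dial's face, 46 mm above the mouth, on the gauge's -x side; the dial, 38 mm diameter, sticks out to 33 mm from the axis
- stand: fixed white plate 90 x 90 x 18 mm with a square pocket 33 mm wide, 10 mm deep, in which the gauge stands (its mouth 8 mm above the table, its x and y along the stand's); origin at the centre of the plate's underside
- manifold: fixed aluminium block 90 x 100 x 45 mm (x, y, z) on a 6 mm base plate 120 mm square; origin at the centre of the underside. Two low round plugs, up to 60 mm above the table, stand towards the +x edge of its top; the nipple leans out over its -x edge
- nipple: tilted test nipple fixed to the manifold. Origin: centre of its flat 34 mm collar, 64 mm above the table and 31 mm to the -x side of the manifold's middle; the socket mouth sits on it when fully home. z points out along the nipple, leaning 30 degrees from vertical to the manifold's -x. Square stem 16 mm wide, edges along x and y, 28 mm tall, last 4 mm tapered to 11 mm
- valve_pin (a joint): sprung valve pin, 8 mm diameter, standing out of the stem to 39 mm above the collar. 0 = out; grows (m) as it is pushed in along the nipple. The socket's ceiling meets it with the mouth 5 mm above the collar; it is 0.005 in when fully home. Its spring pushes with about 4 N at first, 10.5 N when home
- detent_a (a joint): sprung ball on the stem's +y side, 15.5 mm above the collar, 2.5 mm proud. 0 = out; about 0.001 (m) while the socket's lip passes over it (mouth about 16 to 8 mm above the collar); back to 0 once snapped into the groove. Pushing over both balls takes about 5 to 12 N, after which they draw the socket on
- detent_b (a joint): the same on the stem's -y side
- bottle: capped bottle, 70 mm diameter, 150 mm tall, to be left alone; origin at the centre of its underside
- beaker: small open beaker, 60 mm diameter, 60 mm tall, to be left alone; origin at the centre of its underside
- spanner: spanner lying flat, to be left alone; origin at its middle, on the underside
There are look-alikes about, which are no part of the job. There is more than one size of the gauge; the job needs the smallest.

How it is judged:
By the outcome, as a careful person would: the job done as asked, in the order asked, and still so for the second after the job is handed in, while the arm keeps its last pose, push and grip.
It also fails if it takes over 43 s, if anything falls off the work surface, if the arm or the gripper's body presses on something with over 40 N, if the wrist force passes 120 N, or if a joint passes its speed limit or range.

ROBOT

A 7-joint arm with a two-finger parallel gripper is mounted at the origin on the work surface. World frame = base frame: x ahead of the robot, y to its left, z up, the work surface at z = 0. Lengths are in m, angles in degrees, forces in N, time in s.
With the tool pointing down it reaches from about 0.35 to 0.9 m from the base axis. Payload 8.1 kg.
Tool frame: the origin (TCP) lies on the centre line of the jaws, within the pads' length; the fingertips stand 22 mm ahead of it and the grasp point (between the pads) lies 3 mm ahead of it (robot.tip_reach is the distance from the TCP to the fingertips, in m); z points along the fingers, y is the direction in which the jaws open and shut (so a half turn about z gives the same grasp; the last joint's range is limited). The gripper opens to 85 mm and grips with 20 to 120 N. Pads are 22 mm wide; open, the fingers measure 114 mm over their backs; the gripper's body (76 mm by 85 mm) begins 54 mm behind the grasp point. The pads swing forward as they close: fully open they stand 13 mm farther back than shut.
Start: joints at [57.834, 24.895, 1.432, 90.138, -0.665, 64.973, -4.303], TCP at [0.277, -0.56, 0.253] pointing down, gripper open.
Joint ranges: [-149.89, 149.89], [-25.12, 119.58], [-72.63, 75.52], [4.76, 147.25], [-75.54, 255.54], [6.69, 114.76], [-157.13, 157.13]. Speed limits (degrees/s): [127.2, 127.2, 172.46, 172.46, 180, 180, 180].

INTERFACE

Orientations are given as [roll, pitch, yaw] about the fixed x, y, z axes, in that order (R = Rz(yaw) Ry(pitch) Rx(roll)).
In Python, from workcell import get_state, eyes, workorder, finder, robot gives the robot as it stands. The module is installed in compiled form; this text tells all that it offers.
- The arm moves only by the tool servo_tool, never from a script. Its argument "commands" is a list of rows, each a list of 3 entries, a list of its own where there are three numbers: the shift along the tool's x, y, z in mm, then the turn, a rotation vector about the tool's x, y, z in degrees, then the finger opening in mm, from 0 to 85.4. In form: [[[tx, ty, tz], [ax, ay, az], grip], ...]. A call has exactly 5 rows; each row shifts and turns the commanded pose from where the row before left it, along the tool's axes as they then stand; what a row does not reach is not made up. A row lasts 1/12 s, in which the tool goes at most 41.7 mm and 7.16 degrees, less where a joint would pass 70% of its speed; a pose out of reach is approached as far as the arm can. A call with a gripper value outside its range is refused whole. The fingers move at their own pace and stop on an object; "grip_force" is the grip in N (left out, the last holds). Time passes only in rows, so rows that do not move let the fingers close, or fill a call up. It gives the time, the measured TCP pose, the force and the opening at its end, in the units of the state.
- get_state(): the state, without advancing time (a new reading comes with each control period).
- eyes.capture(name): name is "scene" or "side" or "wrist"; returns a dict with "frame" (480x640x3 uint8, red, green, blue), "intrinsics" (3x3 intrinsics, pixels), "view" (4x4, takes a point from world to camera coordinates). Camera axes: x right, y up, looking along -z (the intrinsics and any distortion apply to the point x, -y, -z); pixel columns grow to the right and rows downward; lengths in m; the calibration is good to about 2 mm. A picture is of the moment at which its call begins. There is no depth.
- workorder.close_job(): hands the job in, once; it reports no verdict.
Trained networks look in a picture, given as the dict that the camera call returned (one of the last four; its "shot" number tells which), for a name from the list of things; names that differ only in an ending like _2 or _b are one class to them, and where a whole thing is asked for, a point or a joint stands for the part that bears it (a point fixed in the world has none). Each returns a list of dicts, best first, with "conf" (0 to 1); they miss things now and then, are a little off and sometimes report something else, mostly with a low value. They report only what shows in the picture. A call takes as long as a camera call. They do not tell look-alikes from the thing itself.
- finder.recognise(picture, thing): "pixel" ([column, row] in pixels, amid what is visible of it).
- finder.silhouettes(picture, thing): "pixels" (480x640 bool, what is visible of it) and "pixel" ([column, row] in pixels, amid what is visible of it).
- finder.mark_of(picture, thing): "pixel" ([column, row] in pixels: a listed point, or the origin of a listed thing).
The state is a dict: "time_s": time; "joint_positions": joint angles; "qd": joint speeds; "joint_efforts": joint torques, N m; "tool_pos": TCP position; "tcp_rot": TCP orientation; "contact_force": force on the tool from outside, world axes, zero at the start; "wrist_torque": the same for the moment, N m; "gripper_width": opening from 0.0 (shut) to 1.0 (fully open).
Only numpy, scipy, OpenCV 4.12 (cv2) and the standard library are available. Lean on these libraries where they do the work, as an engineer would, in place of code of your own. Each camera call takes 0.05 s, during which the arm holds its last target.

## Working session

There is one attempt and no reset: what is moved stays moved. The work goes in short steps, Python scripts to look and compute and a tool call to move; the robot and the scene stay as the last step left them, time stands still between calls to the robot, and variables do not carry over. Pictures are saved under pics/ and viewed, and the job is handed in when it is done.

Besides the shell and the picture viewer there is one more tool, called after "Request:" in YAML: its name, and indented under it one key for each argument. servo_tool: Moves the arm, as the interface text tells. Its arguments: {"type":"object","properties":{"commands":{"type":"array","items":{"type":"array"}},"grip_force":{"type":"number"}},"required":["commands"]}

```bash
ls; mkdir -p pics; cat > h.py <<'E'
import numpy as np, cv2
from workcell import get_state, eyes, workorder, finder, robot
def save(p,n): cv2.imwrite('pics/'+n+'.png',cv2.cvtColor(p['frame'],cv2.COLOR_RGB2BGR))
def proj(p,X):
    X=np.atleast_2d(X); V=p['view']; c=X@V[:3,:3].T+V[:3,3]
    q=np.c_[c[:,0],-c[:,1],-c[:,2]]@p['intrinsics'].T
    return q[:,:2]/q[:,2:]
def ray(p,px):
    V=p['view'];K=p['intrinsics'];d=np.linalg.solve(K,[px[0],px[1],1.]);d=np.array([d[0],-d[1],-d[2]])
    R=V[:3,:3];return -R.T@V[:3,3],R.T@d
def onz(p,px,z):
    o,d=ray(p,px);return o+d*(z-o[2])/d[2]
def tri(obs):
    A=[];b=[]
    for p,px in obs:
        o,d=ray(p,px);d=d/np.linalg.norm(d);M=np.eye(3)-np.outer(d,d);A.append(M);b.append(M@o)
    return np.linalg.lstsq(np.vstack(A),np.hstack(b),rcond=None)[0]
E
python3 - <<'E'
from h import *
print(get_state())
for n in ['scene','side','wrist']:
    p=eyes.capture(n);save(p,n+'0');print(n,p.keys(),p['intrinsics'].tolist(),p['view'].tolist())
    for t in ['gauge','gauge_grip','stand','manifold','nipple','gauge_dial','bottle','beaker','spanner']:
        print(t,[(np.round(r['pixel']).tolist(),round(r['conf'],2)) for r in finder.mark_of(p,t)])
E
```

```text
pics
{'time_s': 0.0, 'joint_positions': array([57.83620713, 24.93751653,  1.42971784, 90.19043082, -0.66665972,
       64.97405491, -4.3028113 ]), 'qd': array([ 0.01895009,  0.04371941, -0.01669964,  0.03404427, -0.00173091,
        0.02003037,  0.05669332]), 'joint_efforts': array([ 1.33116017e-03, -6.70477152e+01,  1.02589119e+00, -3.16217923e+01,
        1.55771332e-02,  1.24834644e-02,  2.40083375e-05]), 'tool_pos': array([ 0.276529  , -0.55995111,  0.25250519]), 'tcp_rot': array([-1.79906505e+02,  6.18532215e-03,  2.62815029e+01]), 'contact_force': array([-0.02892443,  0.74822421,  0.05314375]), 'wrist_torque': array([-0.03721854, -0.01263706, -0.01827608]), 'gripper_width': 0.9990869201055005}
scene dict_keys(['frame', 'intrinsics', 'view', 'shot']) [[567.57230694098, 0.0, 317.7986789276956], [0.0, 567.57230694098, 243.26285106818693], [0.0, 0.0, 1.0]] [[-0.6392160367132965, 0.7690239160757717, 0.002252756540287019, 0.3554073713501243], [-0.6081046194035818, -0.5072480706326078, 0.6106620724259219, 0.3229163931146719], [0.47075644474459455, 0.38897507804868564, 0.79188809713775
[... 1257 characters left out ...]
 213.0], 0.93), ([438.0, 182.0], 0.82), ([320.0, 204.0], 0.69)]
bottle [([192.0, 383.0], 0.89)]
beaker [([434.0, 284.0], 0.77)]
spanner [([279.0, 197.0], 0.64)]
wrist dict_keys(['frame', 'intrinsics', 'view', 'shot']) [[384.681710022222, 0.0, 314.6138726195799], [0.0, 384.681710022222, 243.6125379083636], [0.0, 0.0, 1.0]] [[0.44316137419467005, -0.8964412411247197, 0.00104767965837728, -0.6256583913028774], [0.8526971289125193, 0.4211749931609702, -0.3090618570451648, 0.04131228108228286], [0.27661453824092574, 0.1378576307160101, 0.9510413612914689, -0.37897184017461977], [0.0, 0.0, 0.0, 1.0]]
gauge []
gauge_grip []
stand []
manifold []
nipple []
gauge_dial []
bottle []
beaker []
spanner []
```

View pics/scene0.png

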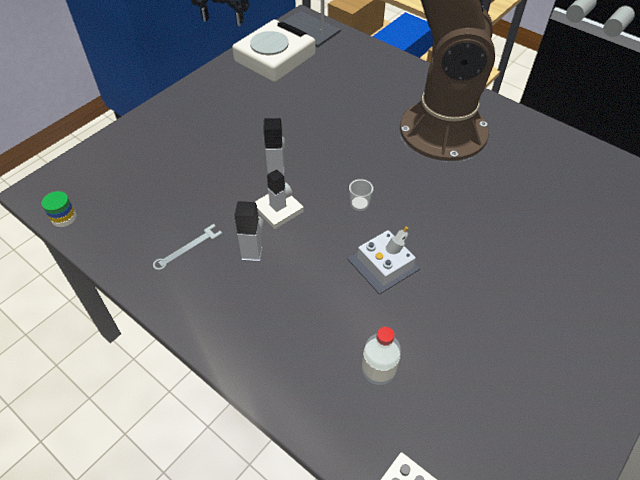

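View pics/side0.png

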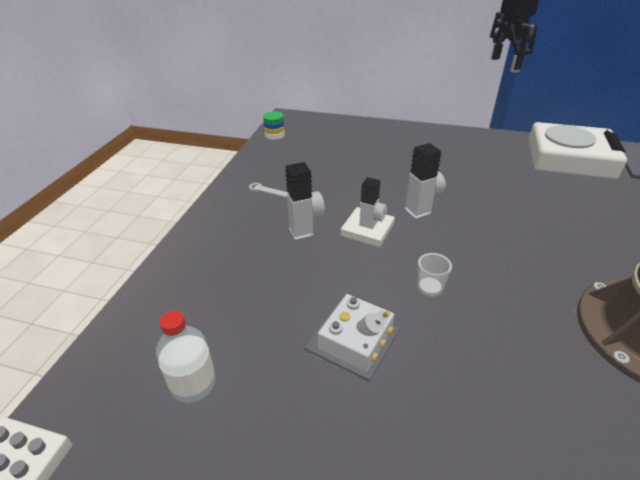

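View pics/wrist0.png

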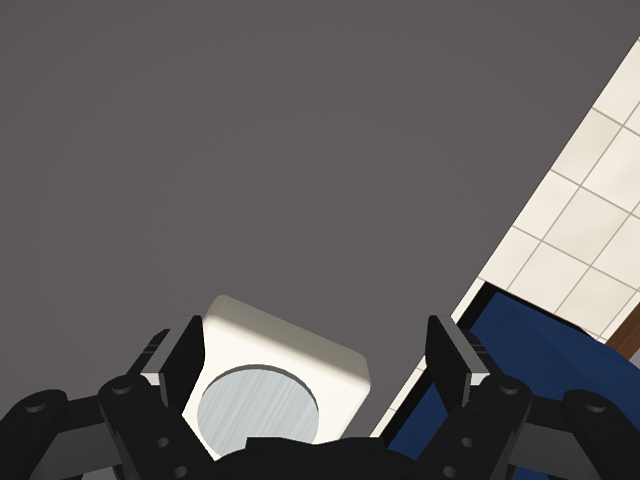

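Candidates for the gauge: the small one in the white stand (scene 277,190; side 370,200), a tall one behind it (scene 273,145; side 423,180), and a tall one in front of it (scene 248,230; side 300,200). By the description I choose the one in the stand. Next I'll check it in a close crop and fit the poses.

```bash
cat >> h.py <<'E'
def box(cx,cy,yaw,lx,ly,z0,z1,ox=0,oy=0):
    c,s=np.cos(yaw),np.sin(yaw)
    P=[]
    for a in(-.5,.5):
        for b in(-.5,.5):
            for z in(z0,z1):
                X,Y=ox+a*lx,oy+b*ly
                P.append([cx+c*X-s*Y,cy+s*X+c*Y,z])
    return np.array(P)
def hullmask(p,P,S=4):
    m=np.zeros((480*S,640*S),np.uint8); q=(proj(p,P)+.5)*S-.5
    cv2.fillConvexPoly(m,cv2.convexHull(np.round(q).astype(np.int32)),255)
    return cv2.resize(m,(640,480),interpolation=cv2.INTER_AREA)/255.
E
cat > look1.py <<'E'
from h import *
from scipy.optimize import minimize
ps=[eyes.capture('scene'),eyes.capture('side')]
import pickle
sil={}
for t in ['stand','gauge','manifold']:
    for i,p in enumerate(ps):
        sil[t,i]=[(r['conf'],r['pixel'],r['pixels']) for r in finder.silhouettes(p,t)]
        print(t,i,[(round(r[0],2),np.round(r[1]).tolist(),int(r[2].sum())) for r in sil[t,i]])
for t in ['nipple','stand','gauge','gauge_grip','gauge_dial']:
    for i,p in enumerate(ps):
        print(t,i,[(np.round(r['pixel'],1).tolist(),round(r['conf'],2)) for r in finder.mark_of(p,t)])
pickle.dump((ps,sil),open('l1.pkl','wb'))
E
python3 look1.py
python3 - <<'E'
import cv2,numpy as np
a=cv2.imread('pics/scene0.png');b=cv2.imread('pics/side0.png')
def c(im,x,y,w,k): return cv2.resize(im[y:y+w,x:x+w],(400,300*0+400),interpolation=cv2.INTER_CUBIC)
top=np.hstack([c(a,230,140,100,4),c(b,320,160,100,4)]); 
cv2.imwrite('pics/cropg.png',top)
cv2.imwrite('pics/cropm.png',np.hstack([c(a,335,210,100,4),c(b,300,275,110,4)]))
E
```

```text
stand 0 [(0.64, [281.0, 212.0], 805)]
stand 1 [(0.7, [368.0, 232.0], 990)]
gauge 0 [(0.88, [250.0, 229.0], 1314), (0.72, [277.0, 191.0], 655), (0.7, [273.0, 143.0], 980)]
gauge 1 [(0.86, [372.0, 204.0], 960), (0.58, [422.0, 181.0], 2117)]
manifold 0 [(0.97, [382.0, 262.0], 2673)]
manifold 1 [(0.83, [354.0, 337.0], 4744)]
nipple 0 [([396.9, 242.4], 0.77), ([278.8, 208.4], 0.65)]
nipple 1 [([376.5, 324.0], 0.63)]
stand 0 [([279.9, 208.7], 0.63)]
stand 1 [([368.8, 228.6], 0.76)]
gauge 0 [([275.6, 169.0], 0.97), ([278.4, 205.6], 0.83), ([252.6, 252.4], 0.62)]
gauge 1 [([365.5, 227.5], 0.77), ([302.1, 230.8], 0.56)]
gauge_grip 0 [([275.3, 182.2], 0.69), ([242.7, 218.0], 0.68), ([274.0, 136.3], 0.59)]
gauge_grip 1 [([295.9, 179.4], 0.89), ([371.1, 192.1], 0.83), ([423.7, 162.4], 0.75)]
gauge_dial 0 [([276.1, 138.7], 0.95), ([250.6, 221.2], 0.85), ([284.8, 186.8], 0.66), ([277.0, 207.0], 0.26)]
gauge_dial 1 [([384.5, 213.9], 0.86), ([320.6, 199.6], 0.61)]
```

View pics/cropg.png

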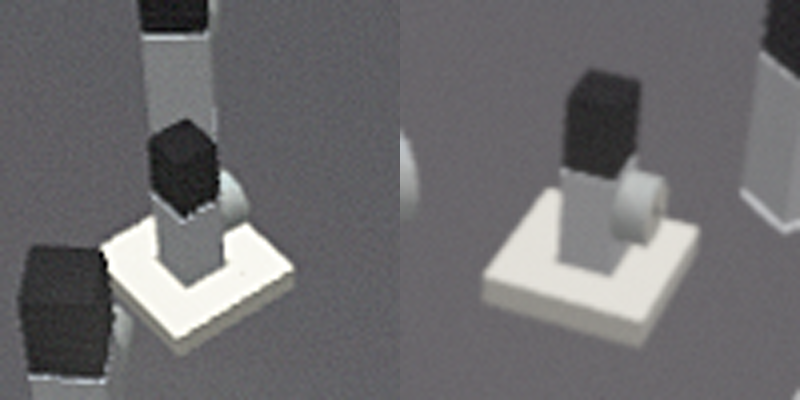

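View pics/cropm.png

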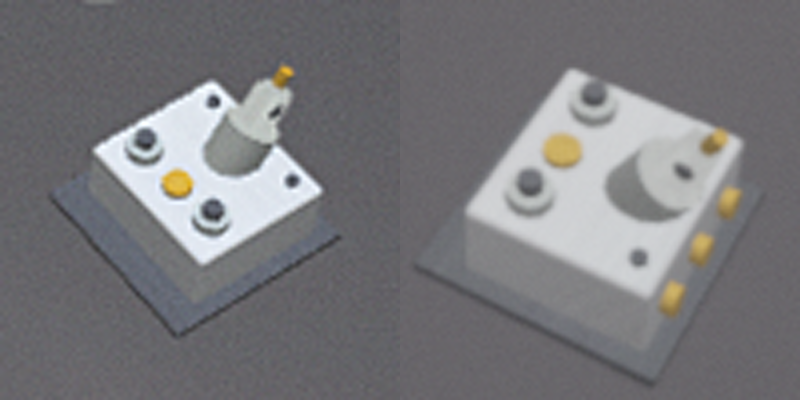

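```bash
cat > fit1.py <<'E'
from h import *
import pickle
from scipy.optimize import least_squares
ps,sil=pickle.load(open('l1.pkl','rb'))
def corners(v,lx,ly,z): 
    return {k:[v[0]+np.cos(v[2])*a*lx/2-np.sin(v[2])*b*ly/2, v[1]+np.sin(v[2])*a*lx/2+np.cos(v[2])*b*ly/2, z] for k,(a,b) in dict(A=(1,1),B=(-1,1),C=(-1,-1),D=(1,-1)).items()}
def fit(obs,name):
    # obs: (cam, pixel, dims) unlabeled corners -> nearest projected
    best=None
    o=np.mean([onz(ps[c],px,d[2]) for c,px,d in obs],axis=0)
    for y0 in np.radians(np.arange(-90,91,15)):
        def res(v):
            r=[]
            for c,px,d in obs:
                q=proj(ps[c],np.array(list(corners(v,*d).values())))
                e=q-px; k=np.argmin((e**2).sum(1)); r+=list(e[k])
            return np.array(r)
        s=least_squares(res,[o[0],o[1],y0],x_scale=[.01,.01,.1])
        if best is None or s.cost<best.cost-1e-6: best=s
        if s.cost<best.cost*2: print('   ',np.round(s.x[:2],4),np.degrees(s.x[2]).round(1),s.cost.round(2))
    print(name,np.round(best.x[:2],4),np.degrees(best.x[2]),best.cost,np.round(best.fun,1))
S=(.09,.09,.018);M=(.09,.1,.051);B=(.12,.12,.006)
fit([(0,(255.25,201.5),S),(0,(303.5,207),S),(0,(275,225),S),(1,(341,229.5),S),(1,(358,207),S),(1,(394.5,218),S),(1,(379.5,241.2),S)],'stand')
fit([(0,(358.2,248),M),(0,(388.2,230.5),M),(0,(416,257.5),M),(0,(386.5,276.2),M),(1,(318.4,333.3),M),(1,(347.3,294.2),M),(1,(394.3,313.5),M),(1,(368.7,356.1),M),
(0,(347.75,258.75),B),(0,(379.5,293.7),B),(0,(420,269.5),B),(1,(304.1,347.3),B),(1,(369.5,380),B),(1,(399.8,327.3),B)],'manifold')
for n,z,pp in [('grip',.098,[(275.3,182.2),(371.1,192.1)]),('mouth',.008,[(278.4,205.6),(365.5,227.5)]),('dial',.054,[(284.8,186.8),(384.5,213.9)]),('nipple',.064,[(396.9,242.4),(376.5,324)])]:
    print(n,tri([(ps[0],pp[0]),(ps[1],pp[1])]).round(4),[onz(ps[i],pp[i],z).round(4) for i in(0,1)])
for n,px in [('tallA',[(270,168),(420,212)]),('tallB',[(252,256),(303,235)]),('beaker',[(361,208),(431,290)]),('bottle',[(378,376),(190,390)])]:
    print(n,[onz(ps[i],px[i],0).round(3) for i in (0,1)])
E
python3 fit1.py
```

```text
[ 0.5186 -0.1543] -102.9 2.94
    [ 0.5186 -0.1543] -102.9 2.94
    [ 0.5186 -0.1543] -12.9 2.94
    [ 0.5186 -0.1543] -12.9 2.94
    [ 0.5186 -0.1543] -12.9 2.94
    [ 0.5186 -0.1543] -12.9 2.94
    [ 0.5186 -0.1543] -12.9 2.94
    [ 0.5186 -0.1543] 77.1 2.94
    [ 0.5186 -0.1543] 77.1 2.94
    [ 0.5186 -0.1543] 77.1 2.94
    [ 0.5186 -0.1543] 77.1 2.94
stand [ 0.5186 -0.1543] -102.90055306090028 2.9415379015147463 [-0.8  0.2  1.5 -0.1  0.1 -1.1 -0.8 -0.7 -0.5  0.2  0.4  0.  -0.1 -0.1]
    [0.4871 0.1479] -105.6 105.28
    [0.4871 0.1479] -105.6 105.28
    [0.4868 0.1477] -15.4 56.12
    [0.4868 0.1477] -15.4 56.12
    [0.4868 0.1477] -15.4 56.12
    [0.4868 0.1477] -15.4 56.12
    [0.4868 0.1477] -15.4 56.12
    [0.4871 0.1479] 74.4 105.28
    [0.4871 0.1479] 74.4 105.28
    [0.4871 0.1479] 74.4 105.28
    [0.4871 0.1479] 74.4 105.28
manifold [0.4868 0.1477] -15.4467550563165 56.122184280584605 [ 0.3 -2.7  1.1 -2.7  1.6 -1.2 -0.2 -1.  -4.1 -2.6 -2.8 -3.4 -1.1 -2.6
 -2.5 -1.   1.9 -1.6  2.4 -0.9  2.6 -1.8 -0.3  1.6  1.1  2.   1.5  0.9]
grip [ 0.5186 -0.1633  0.0921] [array([ 0.5235, -0.1583,  0.098 ]), array([ 0.517 , -0.1558,  0.098 ])]
mouth [ 0.5214 -0.1558  0.0087] [array([ 0.5176, -0.16  ,  0.008 ]), array([ 0.5228, -0.1513,  0.008 ])]
dial [ 0.4851 -0.1653  0.0434] [array([ 0.4905, -0.1602,  0.054 ]), array([ 0.4845, -0.1478,  0.054 ])]
nipple [0.4526 0.1481 0.0513] [array([0.4633, 0.1544, 0.064 ]), array([0.4509, 0.1565, 0.064 ])]
tallA [array([ 0.428, -0.272,  0.   ]), array([ 0.414, -0.25 ,  0.   ])]
tallB [array([ 0.669, -0.107,  0.   ]), array([ 0.651, -0.102,  0.   ])]
beaker [array([ 0.386, -0.   ,  0.   ]), array([ 0.371, -0.004,  0.   ])]
bottle [array([0.724, 0.299, 0.   ]), array([0.708, 0.303, 0.   ])]
```

```bash
cat >> h.py <<'E'
from scipy.spatial.transform import Rotation as Ro
def tool():
    s=get_state(); return np.array(s['tool_pos']),Ro.from_euler('xyz',s['tcp_rot'],degrees=True)
def Rdir(z,y):
    "tool rotation with z axis along z and y axis near y"
    z=z/np.linalg.norm(z);y=y-z*(y@z);y/=np.linalg.norm(y);return Ro.from_matrix(np.c_[np.cross(y,z),y,z])
def plan(P,R,n,grip,start=None):
    p,r=start if start else tool(); rv=(r.inv()*R).as_rotvec(degrees=True)/n; d=(np.array(P)-p)/n
    print('rot/row',rv.round(2),'total mm',(np.linalg.norm(d)*n*1000).round(1))
    out=[]
    for i in range(n):
        out.append([np.round(r.inv().apply(d)*1000,1).tolist(),np.round(rv,2).tolist(),grip]); r=r*Ro.from_rotvec(rv,degrees=True)
    for i in range(0,n,5): print(str(out[i:i+5]).replace(' ',''))
E
sed -i 's/^E$//' h.py
cat > t.py <<'E'
exec(open('fit1.py').read().split('S=(.09')[0])
for top in (.045,.051):
  for base in (.006,):
    M=(.09,.1,top);B=(.12,.12,base)
    print(top)
    fit([(0,(358.2,248),M),(0,(388.2,230.5),M),(0,(416,257.5),M),(0,(386.5,276.2),M),(1,(318.4,333.3),M),(1,(347.3,294.2),M),(1,(394.3,313.5),M),(1,(368.7,356.1),M),
(0,(347.75,258.75),B),(0,(379.5,293.7),B),(0,(420,269.5),B),(1,(304.1,347.3),B),(1,(369.5,380),B),(1,(399.8,327.3),B)],'m')
p,r=tool();print(p,r.as_matrix().round(3))
q=eyes.capture('wrist');o,_=ray(q,(320,240));print('cam in tool',r.inv().apply(o-p).round(4)*1000)
plan([.519,-.155,.34],Rdir(np.array([0,0,-1.]),np.array([.975,-.223,0])),15,85)
E
python3 t.py | grep -v '^   '
```

```text
0.045
m [0.4865 0.1458] -15.475264392974298 32.1245548365963 [-0.4 -1.6  0.2 -1.5  0.6 -0.2 -1.1 -0.  -3.5 -1.1 -2.4 -1.7 -1.1 -0.9
 -2.3  0.5  1.3 -2.1  1.8 -1.4  2.  -2.3  0.2  0.7  1.5  1.   1.8  0.1]
0.051
m [0.4868 0.1477] -15.4467550563165 56.122184280584605 [ 0.3 -2.7  1.1 -2.7  1.6 -1.2 -0.2 -1.  -4.1 -2.6 -2.8 -3.4 -1.1 -2.6
 -2.5 -1.   1.9 -1.6  2.4 -0.9  2.6 -1.8 -0.3  1.6  1.1  2.   1.5  0.9]
[ 0.27678864 -0.56038655  0.2533394 ] [[ 0.897  0.443  0.   ]
 [ 0.443 -0.897 -0.   ]
 [ 0.     0.    -1.   ]]
cam in tool [  78.1    0.2 -120.5]
rot/row [ 0.    0.   -3.39] total mm 480.1
[[[26.4,-17.1,-5.8],[0.0,0.0,-3.39],85],[[27.4,-15.5,-5.8],[0.0,0.0,-3.39],85],[[28.3,-13.8,-5.8],[0.0,0.0,-3.39],85],[[29.0,-12.1,-5.8],[0.0,0.0,-3.39],85],[[29.7,-10.4,-5.8],[0.0,0.0,-3.39],85]]
[[[30.3,-8.6,-5.8],[0.0,0.0,-3.39],85],[[30.7,-6.8,-5.8],[0.0,0.0,-3.39],85],[[31.1,-5.0,-5.8],[0.0,0.0,-3.39],85],[[31.3,-3.2,-5.8],[0.0,0.0,-3.39],85],[[31.5,-1.3,-5.8],[0.0,0.0,-3.39],85]]
[[[31.5,0.6,-5.8],[0.0,0.0,-3.39],85],[[31.4,2.4,-5.8],[0.0,0.0,-3.39],85],[[31.2,4.3,-5.8],[0.0,0.0,-3.39],85],[[30.9,6.1,-5.8],[0.0,0.0,-3.39],85],[[30.5,7.9,-5.8],[0.0,0.0,-3.39],85]]
```

Request:
servo_tool:
  commands:
    - [[26.5,-17,-6],[0,0,-3.4],85]
    - [[27.5,-15.5,-6],[0,0,-3.4],85]
    - [[28.5,-14,-6],[0,0,-3.4],85]
    - [[29,-12,-6],[0,0,-3.4],85]
    - [[29.5,-10.5,-6],[0,0,-3.4],85]

```text
time_s: 2.87
tool_pos: [0.3581, -0.4238, 0.2837]
tcp_rot: [180.0, 0.0, 43.4]
contact_force: [1.4, -1.1, 0.1]
gripper_width: 0.993
```

Request:
servo_tool:
  commands:
    - [[30,-8.5,-6],[0,0,-3.4],85]
    - [[30.5,-7,-6],[0,0,-3.4],85]
    - [[31,-5,-6],[0,0,-3.4],85]
    - [[31.5,-3,-6],[0,0,-3.4],85]
    - [[31.5,-1.5,-6],[0,0,-3.4],85]

```text
time_s: 3.28
tool_pos: [0.4383, -0.2888, 0.3138]
tcp_rot: [180.0, 0.0, 60.4]
contact_force: [0.4, -0.3, -0.9]
gripper_width: 0.993
```

Request:
servo_tool:
  commands:
    - [[31.5,0.5,-6],[0,0,-3.4],85]
    - [[31.5,2.5,-6],[0,0,-3.4],85]
    - [[31,4.5,-6],[0,0,-3.4],85]
    - [[31,6,-6],[0,0,-3.4],85]
    - [[30.5,8,-6],[0,0,-3.4],85]

```text
time_s: 3.7
tool_pos: [0.5189, -0.1534, 0.3438]
tcp_rot: [180.0, 0.0, 77.4]
contact_force: [0.2, -0.1, 0.1]
gripper_width: 0.997
```

```bash
python3 - <<'E'
from h import *
s=get_state();print(s['time_s'],s['tool_pos'],s['tcp_rot'],s['joint_positions'])
p=eyes.capture('wrist');save(p,'wrist1')
for t in ['gauge_grip','gauge','stand','gauge_dial']:
    print(t,[(np.round(r['pixel'],1).tolist(),round(r['conf'],2)) for r in finder.mark_of(p,t)])
print(proj(p,np.array([[.519,-.155,.123],[.519,-.155,.098]])))
E
```

```text
3.7 [ 0.51886345 -0.15343289  0.34382405] [1.79978390e+02 1.27979134e-02 7.74388708e+01] [ 26.5107898   14.98031067 -20.07512003  92.48120451   5.32616215
  73.45861771  -7.01379899]
gauge_grip [([470.2, 131.0], 0.74), ([239.7, 328.4], 0.64)]
gauge [([258.4, 280.2], 0.88), ([427.2, 130.1], 0.78), ([315.0, 193.1], 0.77)]
stand [([317.8, 194.0], 0.56)]
gauge_dial [([413.6, 170.3], 0.98), ([289.5, 202.7], 0.95), ([230.6, 329.7], 0.75)]
[[315.63365301 210.72509033]
 [315.55393222 204.8354246 ]]
```

View pics/wrist1.png

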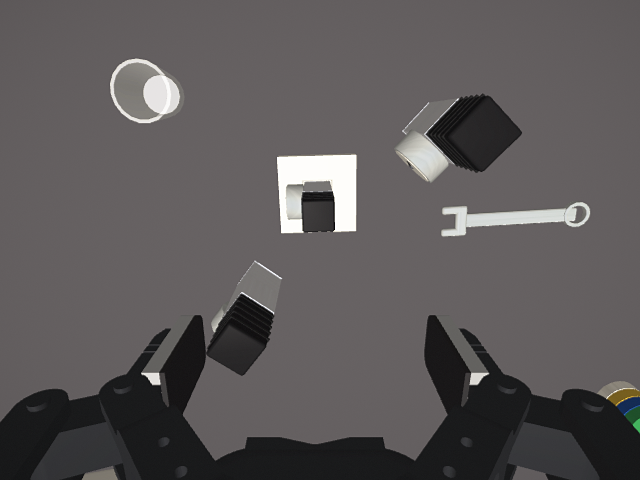

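```bash
python3 - <<'E'
from h import *
from scipy.optimize import minimize
im=cv2.imread('pics/wrist1.png');p=eyes.capture('wrist')
c=im[140:245,260:375];big=cv2.resize(c,None,fx=5,fy=5,interpolation=cv2.INTER_CUBIC);cv2.imwrite('pics/crop1.png',big)
g=cv2.cvtColor(im,cv2.COLOR_BGR2GRAY).astype(float)
w=np.zeros(g.shape);w[145:245,268:368]=g[145:245,268:368]>180
w2=cv2.convexHull(np.argwhere(w>0)[:,::-1].astype(np.int32))
m=np.zeros(g.shape,np.uint8);cv2.fillConvexPoly(m,w2,1)
print(cv2.minAreaRect(w2))
f=lambda v:((hullmask(p,box(v[0],v[1],v[2],.09,.09,.0179,.018))-m)**2).sum()
s=minimize(f,[.519,-.155,np.radians(-12.9)],method='Nelder-Mead',options=dict(initial_simplex=[[.519,-.155,-.225],[.524,-.155,-.225],[.519,-.15,-.225],[.519,-.155,-.17]]))
print('stand',s.x,np.degrees(s.x[2]),s.fun)
# black top
b=((g<38)&(np.arange(640)[None]>295)&(np.arange(640)[None]<345)&(np.arange(480)[:,None]>175)&(np.arange(480)[:,None]<240)).astype(np.uint8)
f=lambda v:((hullmask(p,box(v[0],v[1],v[2],.03,.03,.076,.123))-b)**2).sum()
s=minimize(f,[.519,-.155,-.225],method='Nelder-Mead',options=dict(initial_simplex=[[.519,-.155,-.225],[.524,-.155,-.225],[.519,-.15,-.225],[.519,-.155,-.17]]))
print('grip',s.x,np.degrees(s.x[2]),s.fun,b.sum())
E
```

```text
((317.1825256347656, 193.39820861816406), (76.52539825439453, 79.24214935302734), 88.75463104248047)
stand [ 0.51873534 -0.16230291 -0.2002043 ] -11.470861549276593 67.90786620530565
grip [ 0.51942704 -0.16211282 -0.21422431] -12.2741490846657 1003.5432372164553 333
```

View pics/crop1.png

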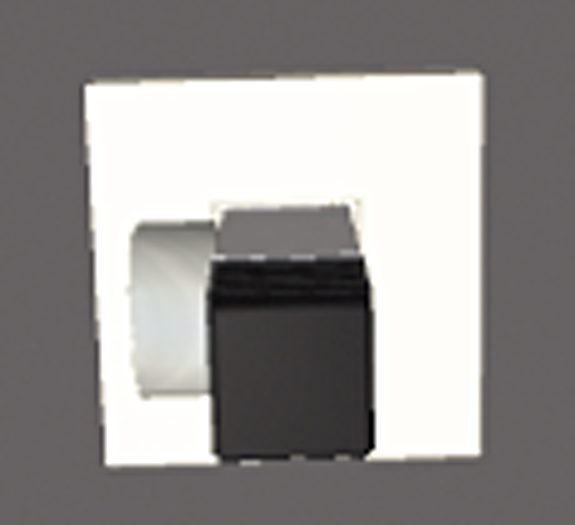

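```bash
python3 - <<'E'
from h import *
import pickle
p=eyes.capture('wrist')
for px in [(302.1,201.1),(334.4,200),(335,230.4),(302.8,232)]: print(onz(p,px,.123).round(4))
ps,_=pickle.load(open('l1.pkl','rb'))
# top face corners scene & side from crop (scale4)
a=np.array([(148,150),(186,120),(218,152),(184,168)])/4+[230,140]-.4
b=np.array([(568,100),(592,70),(641,82),(630,110)])/4+[220,160]-.4
for i,c in((0,a),(1,b)):
    print(i,[onz(ps[i],q,.123).round(4).tolist() for q in c], np.mean([onz(ps[i],q,.123) for q in c],0).round(4))
E
```

```text
[ 0.5078 -0.146   0.123 ]
[ 0.5364 -0.1515  0.123 ]
[ 0.531  -0.1794  0.123 ]
[ 0.5018 -0.1743  0.123 ]
0 [[0.5412, -0.1676, 0.123], [0.5089, -0.1671, 0.123], [0.5163, -0.1352, 0.123], [0.5385, -0.1418, 0.123]] [ 0.5262 -0.1529  0.123 ]
1 [[0.535, -0.1401, 0.123], [0.5286, -0.1713, 0.123], [0.5024, -0.1658, 0.123], [0.5035, -0.1384, 0.123]] [ 0.5174 -0.1539  0.123 ]
```

```bash
python3 - <<'E'
from h import *
plan([.519,-.158,.165],Rdir(np.array([0,0,-1.]),np.array([np.cos(np.radians(-12.2)),np.sin(np.radians(-12.2)),0])),5,85)
E
```

```text
rot/row [-0.01  0.01 -0.13] total mm 178.1
[[[-0.3,0.3,35.6],[-0.01,0.01,-0.13],85],[[-0.3,0.3,35.6],[-0.01,0.01,-0.13],85],[[-0.3,0.3,35.6],[-0.01,0.01,-0.13],85],[[-0.3,0.3,35.6],[-0.01,0.01,-0.13],85],[[-0.3,0.3,35.6],[-0.01,0.01,-0.13],85]]
```

Request:
servo_tool:
  commands:
    - [[-0.3,0.3,36],[0,0,-0.1],85]
    - [[-0.3,0.3,36],[0,0,-0.1],85]
    - [[-0.3,0.3,36],[0,0,-0.1],85]
    - [[-0.3,0.3,36],[0,0,-0.1],85]
    - [[-0.3,0.3,34],[0,0,-0.1],85]

```text
time_s: 4.47
tool_pos: [0.5185, -0.158, 0.1636]
tcp_rot: [-180.0, 0.0, 77.6]
contact_force: [-0.1, -1.3, -0.4]
gripper_width: 0.998
```

```bash
python3 - <<'E'
from h import *
s=get_state();print(s['time_s'],s['tool_pos'],s['tcp_rot'])
for n in ['wrist','side','scene']:
    p=eyes.capture(n);save(p,n+'2')
    if n!='wrist':
        P,R=tool();print(n,proj(p,np.array([P,P+R.apply([0,0,.022]),[.519,-.157,.123]])).round(1).tolist())
s=get_state();print(s['time_s'],s['tool_pos'],s['tcp_rot'])
a=cv2.imread('pics/side2.png')[100:250,290:450];b=cv2.imread('pics/scene2.png')[100:250,200:360]
cv2.imwrite('pics/c2.png',np.hstack([cv2.resize(x,(400,375),interpolation=cv2.INTER_CUBIC) for x in (b,a)]))
E
```

```text
4.4667 [ 0.51851673 -0.15799233  0.16358559] [-1.79991040e+02  3.06127590e-02  7.76363007e+01]
side [[374.0, 165.1], [373.4, 174.8], [371.0, 181.3]]
scene [[275.7, 160.9], [276.3, 167.8], [276.4, 173.9]]
4.6167 [ 0.51747391 -0.15739657  0.16368255] [-1.79696459e+02  1.24420086e-02  7.76799462e+01]
```

View pics/wrist2.png

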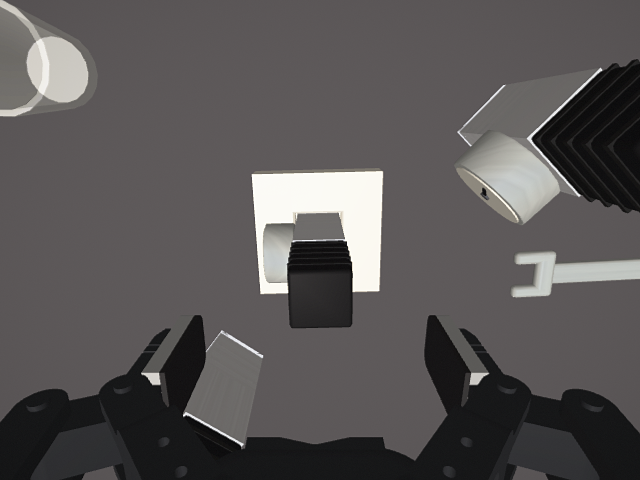

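View pics/c2.png

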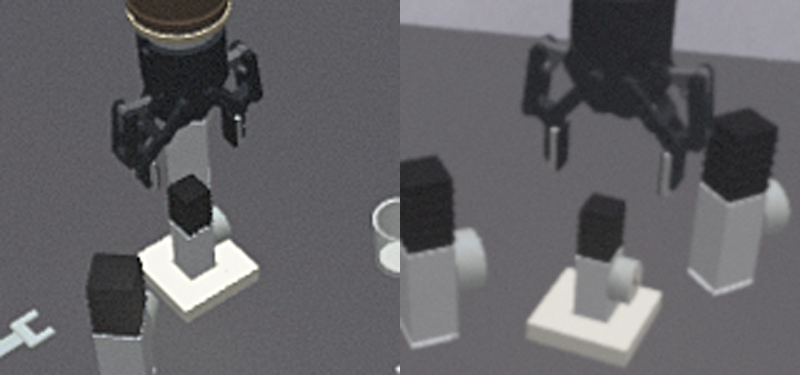

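```bash
python3 - <<'E'
from h import *
p=eyes.capture('wrist');P,R=tool()
pts=[[x,y,9] for y in(-42.7,42.7) for x in(11,-11)]+[[x,y,-13] for y in(-42.7,42.7) for x in(11,-11)]
print(proj(p,P+R.apply(np.array(pts)/1000)).round(0).tolist())
im=cv2.cvtColor(p['frame'],cv2.COLOR_RGB2BGR)
for q in proj(p,P+R.apply(np.array(pts)/1000)): cv2.circle(im,tuple(int(v) for v in q),3,(0,0,255),1)
cv2.imwrite('pics/w3.png',cv2.convertScaleAbs(im[270:470,80:560],alpha=2.,beta=20))
# gauge top corners
for px in [(288.5,265),(352,265),(352,327),(290,327)]: print((R.inv().apply(onz(p,px,.123)-P)*1000).round(1))
E
```

```text
[[205.0, 309.0], [210.0, 360.0], [437.0, 309.0], [431.0, 361.0], [186.0, 342.0], [193.0, 400.0], [458.0, 343.0], [450.0, 400.0]]
[ 15.3 -14.2  42.9]
[15.3 14.3 42.8]
[-16.1  15.2  42.8]
[-16.2 -14.2  42.9]
```

View pics/w3.png

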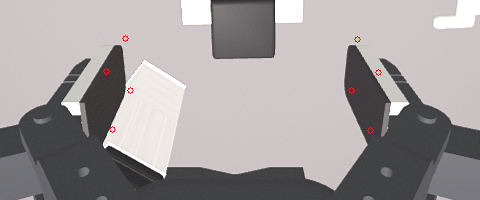

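Request:
servo_tool:
  commands:
    - [[0.5,0.1,12],[0,0,0],85]
    - [[0.5,0.1,12],[0,0,0],85]
    - [[0.5,0.1,12],[0,0,0],85]
    - [[0.5,0,12],[0,0,0],85]
    - [[0,0,12],[0,0,0],85]

```text
time_s: 5.08
tool_pos: [0.5223, -0.1555, 0.1079]
tcp_rot: [179.7, 0.0, 77.7]
contact_force: [0.4, 0.5, 0.8]
gripper_width: 0.996
```

Request:
servo_tool:
  commands:
    - [[0,0,0],[0,0,0],55]
    - [[0,0,0],[0,0,0],45]
    - [[0,0,0],[0,0,0],35]
    - [[0,0,0],[0,0,0],25]
    - [[0,0,0],[0,0,0],20]
  grip_force: 40

```text
time_s: 5.5
tool_pos: [0.5212, -0.155, 0.1068]
tcp_rot: [179.9, 0.0, 77.8]
contact_force: [-0.6, -0.1, 7.3]
gripper_width: 0.349
```

Request:
servo_tool:
  commands:
    - [[0,0,0],[0,0,0],20]
    - [[0,0,0],[0,0,0],20]
    - [[0,0,0],[0,0,0],20]
    - [[0,0,0],[0,0,0],20]
    - [[0,0,0],[0,0,0],20]
  grip_force: 90

```text
time_s: 5.92
tool_pos: [0.5212, -0.155, 0.1069]
tcp_rot: [179.9, 0.0, 77.8]
contact_force: [-1.8, 0.0, 8.9]
gripper_width: 0.341
```

```bash
python3 - <<'E'
from h import *
s=get_state();print(s['time_s'],s['tool_pos'],s['tcp_rot'],s['gripper_width'],s['contact_force'],s['joint_positions'])
p=eyes.capture('wrist');save(p,'wrist4')
E
```

```text
5.9167 [ 0.52115566 -0.15499524  0.10686574] [1.79866705e+02 2.15119172e-02 7.77721062e+01] 0.34125591106764797 [-1.77963392  0.02092707  8.88283874] [ 24.08635464  28.42631733 -17.89019658 109.73148353  12.29995549
  43.54571008 -12.95090091]
```

View pics/wrist4.png

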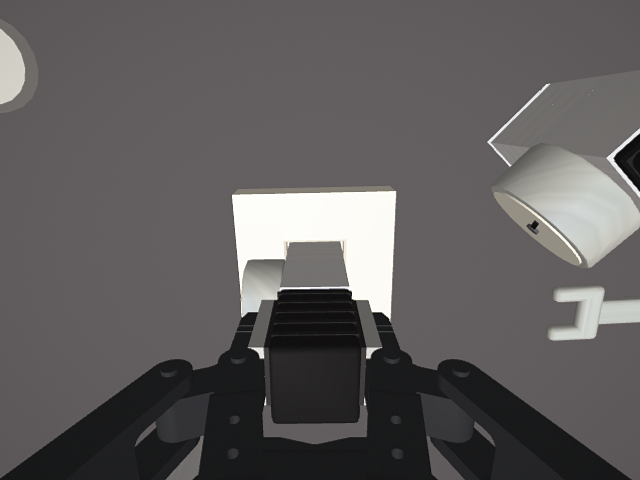

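Request:
servo_tool:
  commands:
    - [[0,0,-5],[0,0,0],20]
    - [[0,0,-15],[0,0,0],20]
    - [[0,0,-30],[0,0,0],20]
    - [[0,0,-40],[0,0,0],20]
    - [[0,0,-40],[0,0,0],20]

```text
time_s: 6.38
tool_pos: [0.5191, -0.1543, 0.2364]
tcp_rot: [-179.8, -0.0, 77.8]
contact_force: [2.3, -0.9, -2.5]
gripper_width: 0.34
```

```bash
python3 - <<'E'
from h import *
s=get_state();print(s['time_s'],s['tool_pos'],s['tcp_rot'],s['gripper_width'],s['contact_force'])
p=eyes.capture('wrist');save(p,'wrist5')
psi=np.radians(-15.45)
plan([.457,.06,.27],Rdir(np.array([0,0,-1.]),np.array([np.cos(psi),np.sin(psi),0])),10,20)
E
```

```text
6.3833 [ 0.51908617 -0.15433077  0.23639595] [-1.79848636e+02 -2.66646304e-02  7.78015420e+01] 0.33985412548881877 [ 2.25394327 -0.93433931 -2.49274617]
rot/row [ 0.05 -0.    0.33] total mm 226.1
[[[19.6,-11.0,-2.6],[0.05,-0.0,0.33],20],[[19.5,-11.1,-2.6],[0.05,-0.0,0.33],20],[[19.5,-11.2,-2.6],[0.05,-0.0,0.33],20],[[19.4,-11.3,-2.6],[0.05,-0.0,0.33],20],[[19.3,-11.4,-2.6],[0.05,-0.0,0.33],20]]
[[[19.3,-11.5,-2.6],[0.05,-0.0,0.33],20],[[19.2,-11.7,-2.5],[0.05,-0.0,0.33],20],[[19.1,-11.8,-2.5],[0.05,-0.0,0.33],20],[[19.1,-11.9,-2.5],[0.05,-0.0,0.33],20],[[19.0,-12.0,-2.5],[0.05,-0.0,0.33],20]]
```

View pics/wrist5.png

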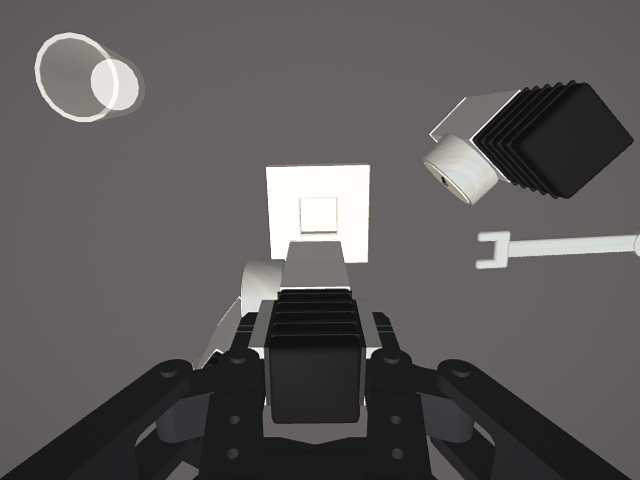

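Request:
servo_tool:
  commands:
    - [[19.5,-11,-3],[0,0,0.33],20]
    - [[19.5,-11,-3],[0,0,0.33],20]
    - [[19.5,-11,-3],[0,0,0.33],20]
    - [[19.5,-11.5,-3],[0,0,0.33],20]
    - [[19.5,-11.5,-3],[0,0,0.33],20]

```text
time_s: 6.85
tool_pos: [0.4866, -0.0462, 0.2505]
tcp_rot: [-180.0, 0.0, 76.1]
contact_force: [0.2, 0.4, -2.7]
gripper_width: 0.337
```

Request:
servo_tool:
  commands:
    - [[19.5,-11.5,-2.5],[0,0,0.33],20]
    - [[19,-11.5,-2.5],[0,0,0.33],20]
    - [[19,-12,-2.5],[0,0,0.33],20]
    - [[19,-12,-2.5],[0,0,0.33],20]
    - [[19,-12,-2.5],[0,0,0.33],20]

```text
time_s: 7.27
tool_pos: [0.4534, 0.061, 0.263]
tcp_rot: [-180.0, 0.0, 74.5]
contact_force: [0.5, 0.8, -2.8]
gripper_width: 0.339
```

```bash
python3 - <<'E'
from h import *
import pickle
s=get_state();print(s['time_s'],s['tool_pos'],s['tcp_rot'],s['gripper_width'],s['contact_force'])
p=eyes.capture('wrist');save(p,'wrist6');pickle.dump((p,get_state()),open('w6.pkl','wb'))
P,R=tool()
for px in [(289,241),(343,241)]:
    o,d=ray(p,px);o=R.inv().apply(o-P)*1000;d=R.inv().apply(d);print('mouth +x edge in tool',(o+d*(98.9-o[2])/d[2]).round(1))
for t in ['nipple','manifold']:
    for f in (finder.mark_of,finder.recognise): print(t,[(np.round(r['pixel'],1).tolist(),round(r['conf'],2)) for r in f(p,t)])
E
```

```text
7.2667 [0.45335475 0.06102167 0.26298489] [-1.79994001e+02  1.96595667e-02  7.44759205e+01] 0.3393675718888331 [ 0.48645904  0.77981663 -2.82158774]
mouth +x edge in tool [  4.  -13.3  98.9]
mouth +x edge in tool [ 3.8 18.9 98.9]
nipple [([290.4, 105.1], 0.98)]
nipple [([292.8, 103.8], 0.72)]
manifold [([323.5, 107.3], 0.95)]
manifold [([328.0, 99.7], 0.67), ([311.0, 335.2], 0.34)]
```

View pics/wrist6.png

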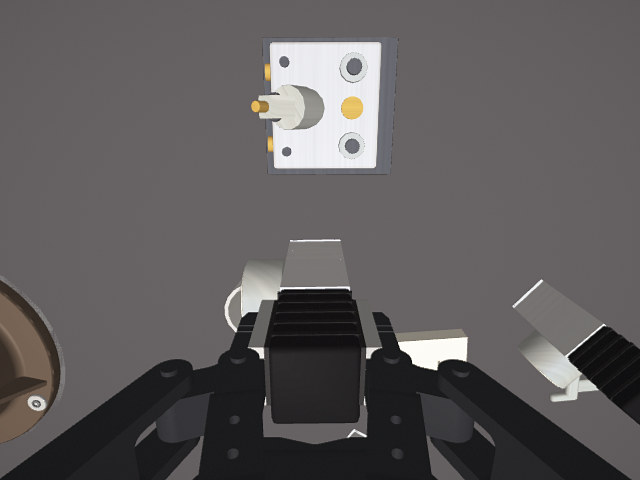

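```bash
python3 - <<'E'
import cv2,numpy as np
a=cv2.imread('pics/wrist6.png')[25:185,245:415];cv2.imwrite('pics/c6.png',cv2.resize(a,None,fx=3.5,fy=3.5,interpolation=cv2.INTER_CUBIC))
E
```

```text
(no output)
```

View pics/c6.png

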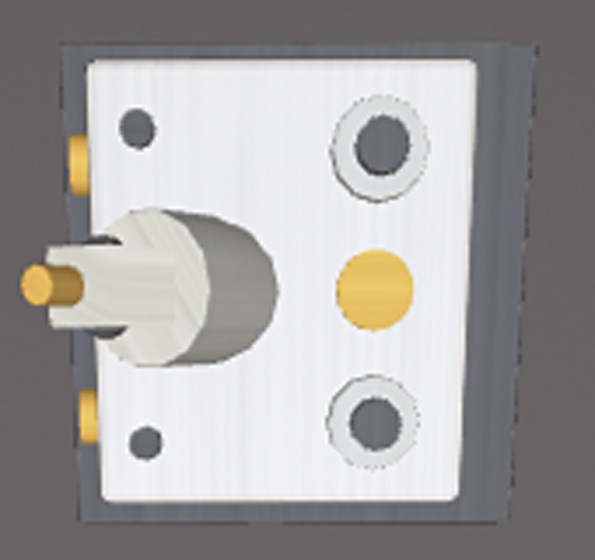

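```bash
cat > fit2.py <<'E'
from h import *
import pickle
from scipy.optimize import least_squares
ps,_=pickle.load(open('l1.pkl','rb'));w,st=pickle.load(open('w6.pkl','rb'))
C={0:ps[0],1:ps[1],2:w}
def T(v,X):
    c,s=np.cos(v[2]),np.sin(v[2]);return [v[0]+c*X[0]-s*X[1],v[1]+s*X[0]+c*X[1],X[2]]
TOP=.051
def cn(lx,ly,z): return dict(pp=(lx/2,ly/2,z),mp=(-lx/2,ly/2,z),mm=(-lx/2,-ly/2,z),pm=(lx/2,-ly/2,z))
def obs(TOP):
    M=cn(.09,.1,TOP);B=cn(.12,.12,.006)
    pin=(-.031-.5*.039,0,.064+.866*.039); col=(-.031,0,.064)
    # scene: left=+x,-y? determined by nipple side (-x) 
    o=[(2,(270.1,41.9),M['mp']),(2,(381.3,41.9),M['pp']),(2,(376.1,168.1),M['pm']),(2,(274.1,168.1),M['mm']),
       (2,(262.4,37.3),B['mp']),(2,(398.7,37.9),B['pp']),(2,(390.1,174.1),B['pm']),(2,(268.4,174.1),B['mm']),(2,(255.9,106.4),pin),(2,(289.3,107.3),col)]
    # scene crop: left, back, right, front
    o+=[(0,(358.2,248),M['pm']),(0,(388.2,230.5),M['mm']),(0,(416,257.5),M['mp']),(0,(386.5,276.2),M['pp']),
        (0,(347.75,258.75),B['pm']),(0,(379.5,293.7),B['pp']),(0,(420,269.5),B['mp']),(0,(335+286/4-.4,210+72/4-.4),pin),(0,(396.9,242.4),col)]
    o+=[(1,(318.4,333.3),M['pp']),(1,(347.3,294.2),M['pm']),(1,(394.3,313.5),M['mm']),(1,(368.7,356.1),M['mp']),
        (1,(304.1,347.3),B['pp']),(1,(369.5,380),B['mp']),(1,(399.8,327.3),B['mm']),(1,(300+318/3.636,275+138/3.636),pin)]
    return o
if __name__=='__main__':
  for TOP in(.045,.051):
    O=obs(TOP)
    for cams in ([0],[1],[2],[0,1],[0,1,2]):
        oo=[q for q in O if q[0] in cams]
        f=lambda v:np.concatenate([proj(C[c],T(v,X))[0]-px for c,px,X in oo])
        s=least_squares(f,[.487,.147,-.27],x_scale=[.01,.01,.1],loss='soft_l1')
        print(TOP,cams,s.x[:2].round(4),np.degrees(s.x[2]).round(2),'rms',np.sqrt((f(s.x)**2).mean()).round(2))
        if len(cams)==1: print(f(s.x).reshape(-1,2).round(1).tolist())
E
python3 fit2.py
```

```text
0.045 [0] [0.4907 0.1465] -15.15 rms 0.92
[[-1.3, -0.2], [-0.7, -0.3], [-0.2, 1.0], [-1.8, 1.4], [0.4, -0.7], [1.1, 0.0], [1.3, -1.1], [-0.0, 0.9], [0.7, -0.6]]
0.045 [1] [0.485  0.1455] -15.91 rms 1.42
[[-2.6, -1.3], [-1.3, -1.7], [0.0, -0.7], [-1.6, 0.6], [1.1, 0.4], [2.1, 1.2], [2.9, 0.5], [0.0, -0.3]]
0.045 [2] [0.486  0.1413] -15.6 rms 2.12
[[0.9, -0.8], [3.6, -0.6], [2.2, 1.2], [0.8, 1.0], [-4.1, -0.4], [-3.7, -0.8], [-3.3, 0.5], [-4.7, 0.3], [1.5, -0.1], [-0.9, 0.3]]
0.045 [0, 1] [0.4872 0.1459] -15.46 rms 1.47
0.045 [0, 1, 2] [0.4858 0.142 ] -15.56 rms 2.05
0.051 [0] [0.4923 0.1473] -15.21 rms 0.89
[[-1.3, -1.2], [-0.6, -1.4], [0.1, 0.1], [-1.7, 0.5], [0.3, -0.1], [1.0, 0.7], [1.2, -0.5], [-0.1, 1.5], [0.6, -0.0]]
0.051 [1] [0.4849 0.1476] -15.6 rms 1.91
[[-2.9, -2.5], [-1.6, -3.3], [0.2, -2.3], [-1.3, -0.8], [0.8, 1.7], [2.2, 2.3], [2.7, 1.2], [-0.0, 0.6]]
0.051 [2] [0.4862 0.1411] -15.67 rms 2.43
[[0.6, -2.2], [5.5, -1.8], [3.5, 2.2], [0.4, 1.9], [-3.6, -0.4], [-3.3, -0.5], [-3.1, 0.7], [-4.4, 0.3], [2.0, 0.0], [-0.5, 0.4]]
0.051 [0, 1] [0.4879 0.1471] -15.19 rms 1.93
0.051 [0, 1, 2] [0.4862 0.142 ] -15.56 rms 2.57
```

```bash
cat >> h.py <<'E'
def target(h,collar=(.4581,.1528,.064),psi=-15.5,m=(-.003,0,.0989)):
    a=np.radians(psi);x=np.array([np.cos(a),np.sin(a),0]);n=-.5*x+[0,0,np.sqrt(.75)]
    tx=np.sqrt(.75)*x+[0,0,.5]
    R=Rdir(-n,tx); return np.array(collar)+h*n-R.apply(m),R
E
python3 - <<'E'
from h import *
P,R=target(.06);print(P,R.as_euler('xyz',degrees=True))
plan(P,R,10,20)
E
```

```text
[0.38234128 0.17692298 0.20161144] [ 1.50000000e+02 -1.27222187e-14  7.45000000e+01]
rot/row [-3.  0. -0.] total mm 150.6
[[[9.4,-10.1,6.1],[-3.0,0.0,-0.0],20],[[9.4,-10.4,5.6],[-3.0,0.0,-0.0],20],[[9.4,-10.6,5.0],[-3.0,0.0,-0.0],20],[[9.4,-10.9,4.5],[-3.0,0.0,-0.0],20],[[9.4,-11.1,3.9],[-3.0,0.0,-0.0],20]]
[[[9.4,-11.3,3.3],[-3.0,0.0,-0.0],20],[[9.4,-11.5,2.7],[-3.0,0.0,-0.0],20],[[9.4,-11.6,2.1],[-3.0,0.0,-0.0],20],[[9.4,-11.7,1.5],[-3.0,0.0,-0.0],20],[[9.4,-11.7,0.9],[-3.0,0.0,-0.0],20]]
```

Request:
servo_tool:
  commands:
    - [[9.4,-10,6],[-3,0,0],20]
    - [[9.4,-10.5,5.5],[-3,0,0],20]
    - [[9.4,-10.5,5],[-3,0,0],20]
    - [[9.4,-11,4.5],[-3,0,0],20]
    - [[9.4,-11,4],[-3,0,0],20]

```text
time_s: 7.93
tool_pos: [0.4183, 0.1181, 0.2321]
tcp_rot: [164.9, -0.0, 74.4]
contact_force: [0.6, 0.9, -3.6]
gripper_width: 0.342
```

Request:
servo_tool:
  commands:
    - [[9.4,-11.5,3.5],[-3,0,0],20]
    - [[9.4,-11.5,2.5],[-3,0,0],20]
    - [[9.4,-11.5,2],[-3,0,0],20]
    - [[9.4,-11.5,1.5],[-3,0,0],20]
    - [[9.4,-12,1],[-3,0,0],20]

```text
time_s: 8.35
tool_pos: [0.3833, 0.1759, 0.2024]
tcp_rot: [150.1, -0.0, 74.3]
contact_force: [-0.4, 0.2, -3.1]
gripper_width: 0.342
```

```bash
cat > look.py <<'E'
from h import *
import pickle,sys
k=sys.argv[1]
s=get_state();print(s['time_s'],s['tool_pos'],s['tcp_rot'],s['gripper_width'],s['contact_force'],s['joint_positions'].round(1))
D={}
for n in ['wrist','scene','side']: D[n]=eyes.capture(n);save(D[n],n+k)
D['st']=s;pickle.dump(D,open('d%s.pkl'%k,'wb'))
a=cv2.imread('pics/scene%s.png'%k)[170:290,320:440];b=cv2.imread('pics/side%s.png'%k)[235:385,295:445]
cv2.imwrite('pics/c%s.png'%k,np.hstack([cv2.resize(x,(400,400),interpolation=cv2.INTER_CUBIC) for x in (a,b)]))
E
python3 look.py 7
```

```text
8.35 [0.38333753 0.17592284 0.20238151] [ 1.50138823e+02 -4.99398277e-02  7.43462355e+01] 0.34192647964744544 [-0.3561301   0.18990722 -3.14413016] [ -19.6    6.4  -37.4  134.4   51.3   43.  -111.6]
```

View pics/wrist7.png

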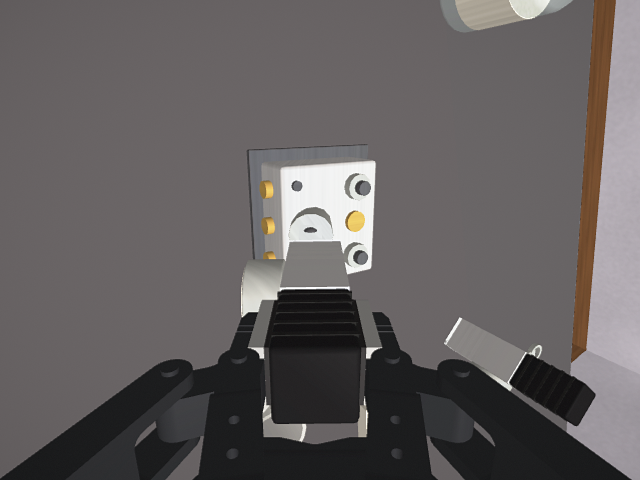

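View pics/c7.png

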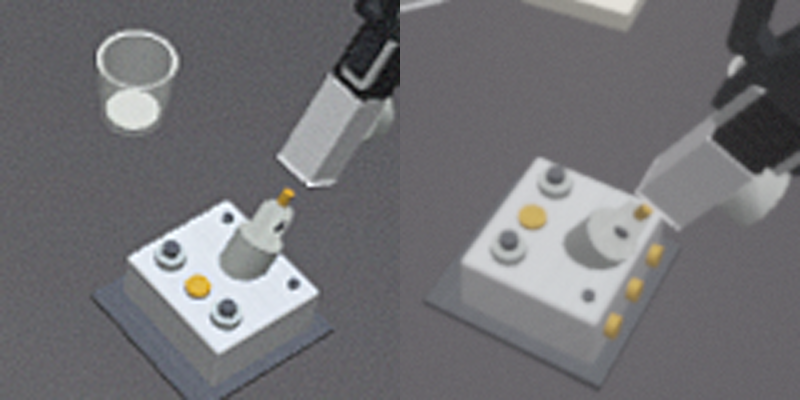

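```bash
python3 - <<'E'
from h import *
import pickle
D=pickle.load(open('d7.pkl','rb'));s=D['st'];P=s['tool_pos'];R=Ro.from_euler('xyz',s['tcp_rot'],degrees=True)
L={}
for z in(98.9,):
  for x in(-18,12):
    for y in(-15,15): L[x,y]=P+R.apply(np.array([x,y,z])/1000)
for n in('scene','side','wrist'):
    print(n,{k:proj(D[n],v)[0].round(1).tolist() for k,v in L.items()})
    c=np.array([.4581,.1528,.064]);nn=-R.apply([0,0,1])
    Pt,Rt=target(0);nn=-Rt.apply([0,0,1]);print('  pin tip',proj(D[n],c+.039*nn).round(1).tolist(),'collar',proj(D[n],c).round(1).tolist())
E
python3 - <<'E'
import cv2,numpy as np
a=cv2.imread('pics/scene7.png')[190:260,370:440];b=cv2.imread('pics/side7.png')[275:345,345:415]
cv2.imwrite('pics/c7b.png',np.hstack([cv2.resize(x,(400,400),interpolation=cv2.INTER_CUBIC) for x in (a,b)]))
E
```

```text
scene {(-18, -15): [409.9, 215.2], (-18, 15): [401.7, 215.9], (12, -15): [418.8, 223.8], (12, 15): [410.6, 224.6]}
  pin tip [[406.1, 227.4]] collar [[397.6, 240.6]]
side {(-18, -15): [404.8, 305.3], (-18, 15): [389.4, 291.8], (12, -15): [396.7, 318.8], (12, 15): [380.8, 304.8]}
  pin tip [[385.7, 311.6]] collar [[372.3, 321.3]]
wrist {(-18, -15): [291.1, 281.6], (-18, 15): [339.5, 281.6], (12, -15): [290.2, 235.3], (12, 15): [340.5, 235.3]}
  pin tip [[313.5, 246.8]] collar [[313.8, 230.4]]
```

View pics/c7b.png

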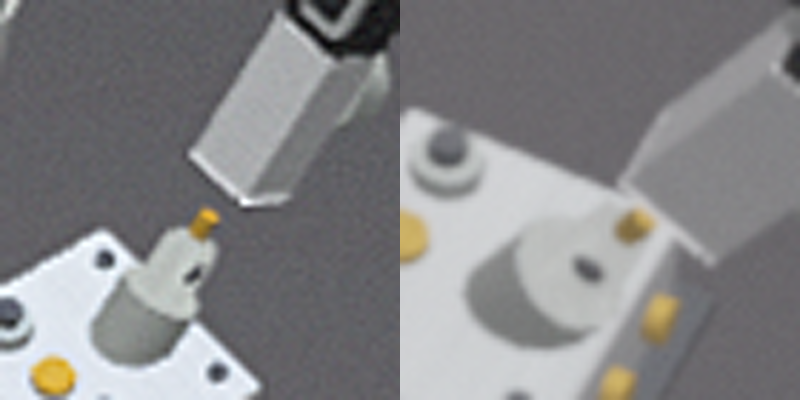

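```bash
python3 - <<'E'
import numpy as np
A=np.array([[.297,-.273,-.218],[.287,.023,.338],[-.277,-.52,-.344],[.442,-.457,.249]]);b=np.array([1.4,.9,1.5,.8])
x,r,_,_=np.linalg.lstsq(A,b,rcond=None);print(x,A@x-b,np.linalg.inv(A.T@A).diagonal()**.5)
import cv2
a=cv2.imread('pics/wrist7.png')[140:280,240:390];cv2.imwrite('pics/c7c.png',cv2.resize(a,None,fx=4,fy=4,interpolation=cv2.INTER_CUBIC))
E
```

```text
[ 1.21419458 -2.20975589 -0.91721396] [-0.23616821 -0.91236886 -0.37173723  0.51814617] [2.37306803 1.76292296 2.73037056]
```

View pics/c7c.png

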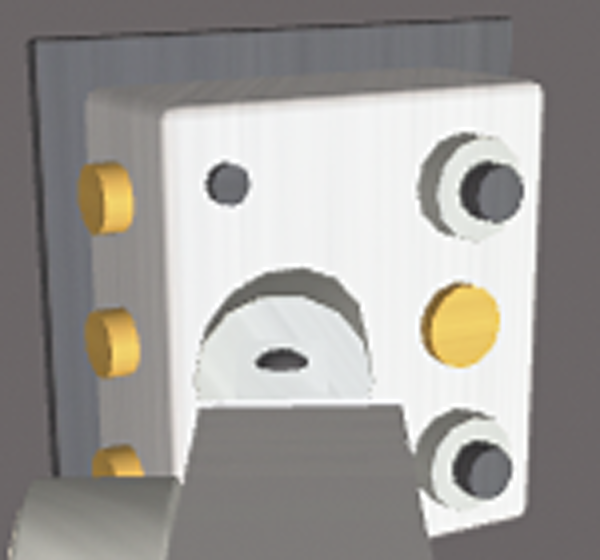

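Request:
servo_tool:
  commands:
    - [[-0.2,-0.5,5],[0,0,0],20]
    - [[-0.2,-0.5,5],[0,0,0],20]
    - [[-0.1,-0.5,5],[0,0,0],20]
    - [[0,0,5],[0,0,0],20]
    - [[0,0,0],[0,0,0],20]

```text
time_s: 8.92
tool_pos: [0.3916, 0.1722, 0.1832]
tcp_rot: [150.4, 0.1, 74.3]
contact_force: [-0.7, -0.1, -2.4]
gripper_width: 0.341
```

```bash
python3 look.py 8; python3 - <<'E'
from h import *
import pickle
a=cv2.imread('pics/scene8.png')[190:260,370:440];b=cv2.imread('pics/side8.png')[275:345,345:415]
cv2.imwrite('pics/c8b.png',np.hstack([cv2.resize(x,(400,400),interpolation=cv2.INTER_CUBIC) for x in (a,b)]))
a=cv2.imread('pics/wrist8.png')[140:280,240:390];cv2.imwrite('pics/c8c.png',cv2.resize(a,None,fx=4,fy=4,interpolation=cv2.INTER_CUBIC))
E
```

```text
8.9167 [0.39161968 0.17222721 0.18315476] [1.50386841e+02 1.20155586e-01 7.43375385e+01] 0.34056894574533997 [-0.70909639 -0.10677466 -2.40214343] [ -19.9    9.1  -36.3  135.4   55.8   41.6 -115.6]
```

View pics/c8b.png

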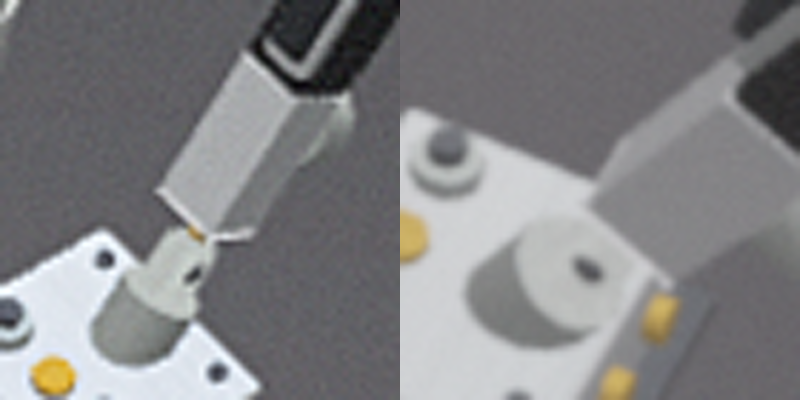

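View pics/c8c.png

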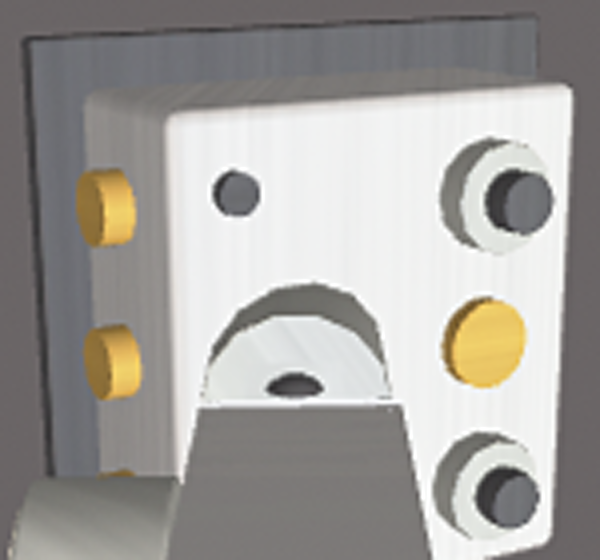

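```bash
python3 - <<'E'
from h import *
import pickle
D=pickle.load(open('d8.pkl','rb'));s=D['st'];P=s['tool_pos'];R=Ro.from_euler('xyz',s['tcp_rot'],degrees=True);w=D['wrist']
e=proj(w,P+R.apply([.012,0,.0989]))[0];print('mouth edge pred',e,'obs 315.4,241')
h=.039
for h in (.036,.040,.044):
  print(h,'collar +x edge',proj(w,P+R.apply([-.003+.017,0,.0989+h]))[0].round(1),'obs 314,219','collar y edges',proj(w,P+R.apply([[-.003,-.017,.0989+h],[-.003,.017,.0989+h]])).round(1).tolist(),'obs 290,338(at row~240)','ball',proj(w,P+R.apply([-.003+.0095,0,.0989+h-.0155]))[0].round(1),'obs 313.8,236.5')
# block top yaw in image: predicted direction of manifold y edges
E
```

```text
mouth edge pred [315.39992574 235.29797017] obs 315.4,241
0.036 collar +x edge [315.3 217.3] obs 314,219 collar y edges [[290.9, 241.0], [339.6, 241.0]] obs 290,338(at row~240) ball [315.3 234.3] obs 313.8,236.5
0.04 collar +x edge [315.3 215.9] obs 314,219 collar y edges [[291.2, 239.3], [339.3, 239.3]] obs 290,338(at row~240) ball [315.3 232.6] obs 313.8,236.5
0.044 collar +x edge [315.3 214.5] obs 314,219 collar y edges [[291.5, 237.6], [338.9, 237.6]] obs 290,338(at row~240) ball [315.3 230.9] obs 313.8,236.5
```

Request:
servo_tool:
  commands:
    - [[0.1,-0.5,2],[-0.2,0,0],20]
    - [[0.1,-0.5,2],[-0.1,0,0],20]
    - [[0.1,0,2],[0,0,0],20]
    - [[0,0,2],[0,0,0],20]
    - [[0,0,2],[0,0,0],20]

```text
time_s: 9.48
tool_pos: [0.3952, 0.1727, 0.1748]
tcp_rot: [150.0, 0.1, 74.5]
contact_force: [1.2, 0.3, -3.8]
gripper_width: 0.338
```

Request:
servo_tool:
  commands:
    - [[0,0,1.5],[0,0,0],20]
    - [[0,0,1.5],[0,0,0],20]
    - [[0,0,1.5],[0,0,0],20]
    - [[0,0,1.5],[0,0,0],20]
    - [[0,0,0],[0,0,0],20]

```text
time_s: 9.9
tool_pos: [0.3981, 0.1716, 0.1695]
tcp_rot: [150.0, 0.1, 74.5]
contact_force: [-0.0, -0.2, -3.1]
gripper_width: 0.34
```

```bash
python3 look.py 9; python3 - <<'E'
from h import *
a=cv2.imread('pics/scene9.png')[190:260,370:440];b=cv2.imread('pics/wrist9.png')[180:280,260:360]
cv2.imwrite('pics/c9b.png',np.hstack([cv2.resize(x,(400,400),interpolation=cv2.INTER_CUBIC) for x in (a,b)]))
P,R=tool();s=get_state();print('force in tool',R.inv().apply(s['contact_force']).round(1))
E
```

```text
9.9 [0.39806067 0.1716492  0.16947863] [1.50039228e+02 7.02918321e-02 7.44523280e+01] 0.3404717484534457 [-0.01153856 -0.24894352 -3.12363251] [ -20.7   11.3  -35.5  136.2   60.1   40.9 -119.8]
force in tool [ 0.2 -0.8  2.1]
```

View pics/c9b.png

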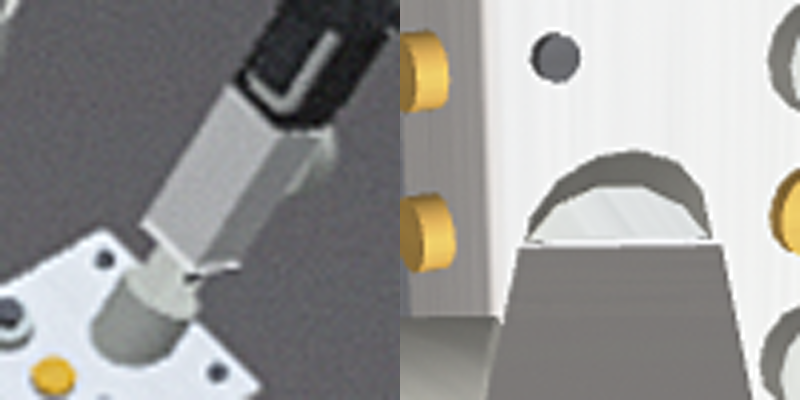

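Request:
servo_tool:
  commands:
    - [[0,0,1.5],[0,0,0],20]
    - [[0,0,1.5],[0,0,0],20]
    - [[0,0,1.5],[0,0,0],20]
    - [[0,0,1.5],[0,0,0],20]
    - [[0,0,0],[0,0,0],20]

```text
time_s: 10.47
tool_pos: [0.401, 0.1709, 0.1642]
tcp_rot: [150.0, 0.1, 74.5]
contact_force: [0.6, -0.4, -2.3]
gripper_width: 0.339
```

```bash
cat > f.py <<'E'
from h import *
P,R=tool();s=get_state();print(s['time_s'],'F tool',R.inv().apply(s['contact_force']).round(1),'T tool',R.inv().apply(s['wrist_torque']).round(2),'rot',s['tcp_rot'].round(2),'w',s['gripper_width'])
c=np.array([.4581,.1528,.064]);Pt,Rt=target(0)
m=P+R.apply([-.003,0,.0989])-c;print('mouth rel collar in nipple-tool axes mm',(Rt.inv().apply(m)*1000).round(2))
E
python3 f.py
```

```text
10.4667 F tool [-0.3 -0.6  2.3] T tool [ 0.8   0.04 -0.04] rot [1.5005e+02 6.0000e-02 7.4460e+01] w 0.3391476056255074
mouth rel collar in nipple-tool axes mm [ -0.94  -1.85 -17.86]
```

Request:
servo_tool:
  commands:
    - [[0,0,1.2],[0,0,0],20]
    - [[0,0,1.2],[0,0,0],20]
    - [[0,0,1.2],[0,0,0],20]
    - [[0,0,1.2],[0,0,0],20]
    - [[0,0,1.2],[0,0,0],20]

```text
time_s: 10.88
tool_pos: [0.4039, 0.1704, 0.1595]
tcp_rot: [150.0, 0.0, 74.5]
contact_force: [-1.3, 0.3, 0.0]
gripper_width: 0.341
```

```bash
python3 f.py
```

```text
10.8833 F tool [-0.  -1.2 -0.7] T tool [ 0.79  0.04 -0.03] rot [1.500e+02 3.000e-02 7.448e+01] w 0.34131240274443647
mouth rel collar in nipple-tool axes mm [ -0.59  -1.58 -12.3 ]
```

Request:
servo_tool:
  commands:
    - [[0,0,1.2],[0,0,0],20]
    - [[0,0,1.2],[0,0,0],20]
    - [[0,0,1.2],[0,0,0],20]
    - [[0,0,1.2],[0,0,0],20]
    - [[0,0,0],[0,0,0],20]

```text
time_s: 11.3
tool_pos: [0.4061, 0.1693, 0.1549]
tcp_rot: [150.0, 0.1, 74.4]
contact_force: [0.6, -0.2, -3.3]
gripper_width: 0.338
```

```bash
python3 f.py; python3 look.py 10
```

```text
11.3 F tool [-0.  -1.1  3.2] T tool [ 0.88  0.16 -0.  ] rot [1.5005e+02 8.0000e-02 7.4440e+01] w 0.33826883370934074
mouth rel collar in nipple-tool axes mm [-1.17 -1.85 -7.05]
11.3 [0.40611273 0.16929339 0.15486859] [1.50046656e+02 7.89944638e-02 7.44426585e+01] 0.33826883370934074 [ 0.56256783 -0.20955073 -3.30709779] [ -21.    13.5  -34.4  136.8   64.3   40.1 -123.4]
```

View pics/c10.png

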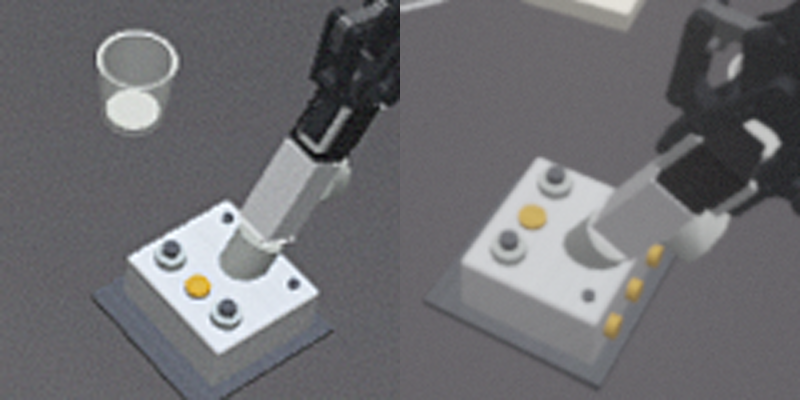

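Request:
servo_tool:
  commands:
    - [[0,0,1.2],[0,0,0],20]
    - [[0,0,1.2],[0,0,0],20]
    - [[0,0,1.2],[0,0,0],20]
    - [[0,0,1.2],[0,0,0],20]
    - [[0,0,0.5],[0,0,0],20]
  grip_force: 110

```text
time_s: 11.87
tool_pos: [0.4087, 0.1689, 0.1506]
tcp_rot: [150.0, 0.1, 74.5]
contact_force: [-3.9, 0.9, 3.7]
gripper_width: 0.339
```

```bash
python3 f.py
```

```text
11.8667 F tool [-0.2 -1.6 -5.3] T tool [ 0.85 -0.3   0.01] rot [1.5001e+02 5.0000e-02 7.4470e+01] w 0.33944420699999617
mouth rel collar in nipple-tool axes mm [-0.82 -1.64 -2.08]
```

Request:
servo_tool:
  commands:
    - [[0,0,0.6],[0,0,0],20]
    - [[0,0,0.6],[0,0,0],20]
    - [[0,0,0.5],[0,0,0],20]
    - [[0,0,0.5],[0,0,0],20]
    - [[0,0,0],[0,0,0],20]

```text
time_s: 12.28
tool_pos: [0.4092, 0.169, 0.1497]
tcp_rot: [149.9, 0.0, 74.5]
contact_force: [-19.9, -0.5, 28.2]
gripper_width: 0.343
```

```bash
python3 f.py
```

```text
12.2833 F tool [ -5.8  -2.4 -34. ] T tool [ 1.24 -1.62  0.01] rot [1.4993e+02 3.0000e-02 7.4530e+01] w 0.34265008556208143
mouth rel collar in nipple-tool axes mm [-0.43 -1.56 -1.  ]
```

```bash
python3 look.py 11; python3 - <<'E'
from h import *
a=cv2.imread('pics/scene11.png')[190:260,370:440];b=cv2.imread('pics/wrist11.png')[180:280,260:360];c=cv2.imread('pics/side11.png')[285:345,345:405]
cv2.imwrite('pics/c11b.png',np.hstack([cv2.resize(x,(266,400),interpolation=cv2.INTER_CUBIC) if 0 else cv2.resize(x,(266,266),interpolation=cv2.INTER_CUBIC) for x in (a,b,c)]))
E
python3 f.py
```

```text
12.2833 [0.40924592 0.16903787 0.14966985] [1.49926346e+02 2.86175589e-02 7.45252206e+01] 0.34265008556208143 [-19.93904034  -0.52264416  28.22510053] [ -21.1   14.4  -34.   137.    66.1   39.9 -124.9]
12.4333 F tool [ -5.7  -2.2 -32.9] T tool [ 1.27 -1.58  0.07] rot [1.4993e+02 3.0000e-02 7.4520e+01] w 0.3337555897026679
mouth rel collar in nipple-tool axes mm [-0.51 -1.53 -1.  ]
```

View pics/c11b.png

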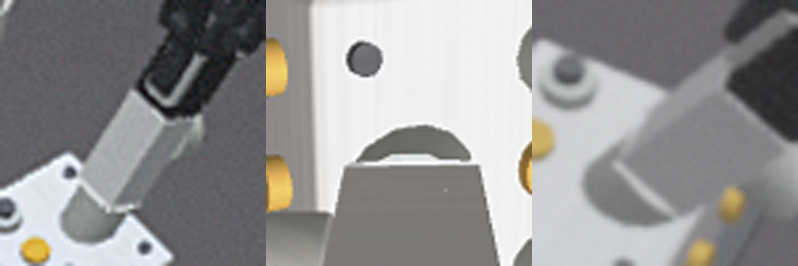

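Request:
servo_tool:
  commands:
    - [[-0.3,0,0],[0,0,0],20]
    - [[-0.3,0,0],[0,0,0],20]
    - [[0,-0.1,0],[0,0,0],20]
    - [[0,0,0],[0,0,0],20]
    - [[0,0,0],[0,0,0],20]

```text
time_s: 12.85
tool_pos: [0.4092, 0.1689, 0.1497]
tcp_rot: [149.9, -0.0, 74.5]
contact_force: [-17.7, 0.4, 26.1]
gripper_width: 0.342
```

```bash
python3 f.py
```

```text
12.85 F tool [ -4.3  -1.8 -31.2] T tool [ 1.2  -1.19  0.02] rot [ 1.4993e+02 -1.0000e-02  7.4540e+01] w 0.34198277894279483
mouth rel collar in nipple-tool axes mm [-0.53 -1.56 -1.02]
```

Request:
servo_tool:
  commands:
    - [[-0.4,0,0],[0,0,0],20]
    - [[-0.4,0,0],[0,0,0],20]
    - [[-0.4,0,0],[0,0,0],20]
    - [[-0.3,0,0],[0,0,0],20]
    - [[0,0,0],[0,0,0],20]

```text
time_s: 13.27
tool_pos: [0.4091, 0.1685, 0.1497]
tcp_rot: [150.0, -0.1, 74.6]
contact_force: [-14.5, 2.7, 20.4]
gripper_width: 0.334
```

```bash
python3 f.py
```

```text
13.2667 F tool [ -1.2  -2.5 -25. ] T tool [ 1.23 -0.36  0.03] rot [ 1.4995e+02 -1.1000e-01  7.4610e+01] w 0.3343334845955755
mouth rel collar in nipple-tool axes mm [-0.73 -1.58 -1.06]
```

Request:
servo_tool:
  commands:
    - [[0,0,-0.4],[0,0,0],20]
    - [[0,0,-0.4],[0,0,0],20]
    - [[0,0,0],[0,0,0],20]
    - [[0,0,0],[0,0,0],20]
    - [[0,0,0],[0,0,0],20]

```text
time_s: 13.68
tool_pos: [0.409, 0.1683, 0.1498]
tcp_rot: [150.0, -0.1, 74.6]
contact_force: [-3.8, 3.2, 5.5]
gripper_width: 0.345
```

```bash
python3 f.py
```

```text
13.6833 F tool [ 2.1 -1.2 -7. ] T tool [0.88 0.52 0.02] rot [ 1.5001e+02 -9.0000e-02  7.4580e+01] w 0.34472759330994823
mouth rel collar in nipple-tool axes mm [-0.99 -1.67 -1.17]
```

Request:
servo_tool:
  commands:
    - [[0,0,0.3],[0,0,0],20]
    - [[0,0,0.3],[0,0,0],20]
    - [[0,0,0.3],[0,0,0],20]
    - [[0,0,0],[0,0,0],20]
    - [[0,0,0],[0,0,0],20]

```text
time_s: 14.1
tool_pos: [0.4091, 0.1685, 0.1497]
tcp_rot: [149.9, -0.1, 74.6]
contact_force: [-15.9, 2.3, 22.9]
gripper_width: 0.336
```

```bash
python3 f.py; python3 look.py 12;python3 f.py;  python3 - <<'E'
from h import *
a=cv2.imread('pics/scene12.png')[200:250,375:425];b=cv2.imread('pics/wrist12.png')[200:260,280:340];c=cv2.imread('pics/side12.png')[295:345,345:395]
cv2.imwrite('pics/c12b.png',np.hstack([cv2.resize(x,(266,266),interpolation=cv2.INTER_CUBIC) for x in (a,b,c)]))
E
```

```text
14.1 F tool [ -2.   -2.3 -27.9] T tool [ 1.21 -0.46  0.04] rot [ 1.4994e+02 -1.0000e-01  7.4620e+01] w 0.33581727902923425
mouth rel collar in nipple-tool axes mm [-0.7  -1.56 -1.03]
14.1 [0.4091082  0.16850656 0.14971631] [ 1.49944199e+02 -1.03345086e-01  7.46178026e+01] 0.33581727902923425 [-15.92130673   2.30820569  22.94075173] [ -21.    14.2  -34.   137.1   66.2   39.6 -125. ]
14.25 F tool [ -1.8  -1.8 -27.1] T tool [ 1.26 -0.44  0.06] rot [ 1.4995e+02 -1.1000e-01  7.4610e+01] w 0.3388910682784163
mouth rel collar in nipple-tool axes mm [-0.71 -1.57 -1.02]
```

View pics/c12b.png

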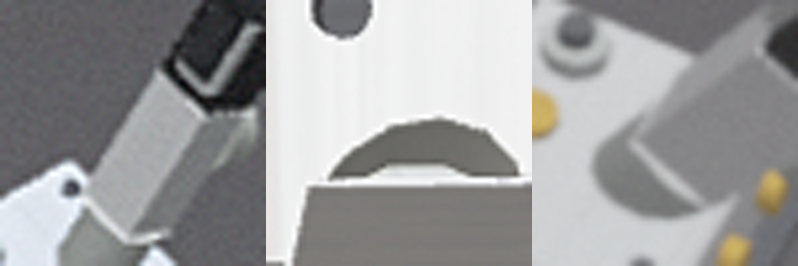

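View pics/scene12.png

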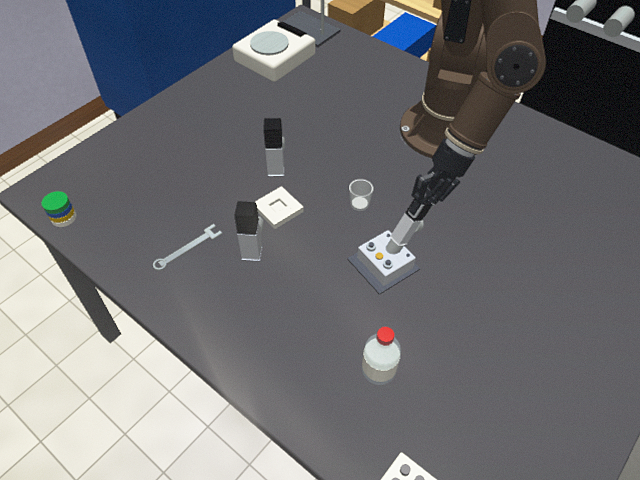

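```bash
python3 -c "
from h import *
print(workorder.close_job())"; python3 f.py
```

```text
the job is handed in; nothing more can be done
None
the job is handed in; nothing more can be done
```

I fitted the smallest gauge, the one that was in the stand, onto the nipple. I handed the job in at about 14 s, with the gauge still gripped and pressed home. The stand-to-nipple difference was about 3° of turn, so no quarter turn was needed.

- **Snap:** While the mouth passed over the detent balls the axial force rose, then fell back and briefly pulled the gauge on, so I take it that it snapped. I had no direct reading of the balls or the valve pin.
- **Home on the collar:** After the pin spring came a hard stop: backing off 0.8 mm in the command moved the tool only about 0.1 mm while about 18 N of load came off. The load was centred to about 1 mm, so the mouth is sitting flat and not on one edge.
- **Final push:** At the last check the axial force was about 27 N (roughly 30 N allowing for the gauge's weight), with side forces around 2 N. The grip was set to 110 N, and the tool was at the nipple's 30° lean.
- **Last pictures:** The mouth looks seated on the collar. The scene view shows the stand empty and the bottle, beaker, spanner and both larger gauges where they were.

**Disagreements:**
- The wrist camera placed things 5–8 mm off from the scene and side cameras along one axis, so I aligned by relative measurements.
- The tool position put the mouth about 1 mm above the estimated collar position. The pin force measured just before the stop also pointed to about 1 mm. This is close to the measuring error, and the pictures cannot show a gap that small, so "fully home" rests mainly on the hard stop and the centred load.

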